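# Seat the lid of a specimen cup with the guarded lid press

## Task

The specimen cup in the lid press has its red lid only resting on it: reach down through the window in the yellow guard with closed fingers, press the lever's red grip all the way down to its stop and keep it down for a good second, so that the lid is pressed fully home. Then let the lever come back up and draw the hand out of the guard. Do not touch the guard, do not touch or move the cup in the press (nothing is to be lifted), and leave the other things on the table where they are.

Things in the scene. Friction and masses are not known exactly. Their poses are not given: they have to be found in the camera images.
- window (a point): Centre of the only window in the guard's flat roof, level with the top of its trim, 198 mm above the table. Clear opening 100 mm along x, 80 mm along y, with square yellow trim 12 mm wide and 8 mm high round it. Axes as the press: x from the lever's free end towards its pivot, z up; at yaw 0 the free end points to the robot.
- guard: Clear plastic box with a yellow frame, 200 mm wide (y), 262 mm long (x), fixed over the lid press: roof with window, posts, clear side and front panels, all solid. Its origin is the press's, on the table under the cup; the window centre lies 105 mm from it along -x.
- press: The fixed grey lid press: base plate 310 x 210 x 12 mm, two pivot cheeks at the back, vertical brass-guided plunger with a black rubber pad. Origin on the table straight under the cup; x points from the lever's free end to its pivot, z up.
- grip: Red round hand grip, 90 mm long and 22 mm thick, along x on the lever's free end. Origin on its axis, half-way along, 220 mm from the pivot, straight under the window centre. Its axis is about 176 mm above the table with the lever up, 150 mm with it fully down: the top of the grip is then 161 mm above the table, 37 mm below the top of the window trim.
- grip_top (a point): Point on the top of the red grip, half-way along it: where to press.
- lever (a joint): Press lever, hinged at the back (pivot axis along the press's y, 150 mm above the table). 0 = up, 0.12 rad = fully down on its stop. A return spring lifts it when released: pressing at the middle of the grip takes about 4 N at first and 10 N at the end, more once on the stop.
- lid (a joint): How far the red lid has gone down on the cup in the press (m): 0 to 0.0015 = only resting on the rim, 0.006 = fully home. It stays where it is pushed; the plunger pushes it home over about the last 40 per cent of the lever's stroke, to about 0.0057.
- lid_top (a point): Centre of the top of the red lid (66 mm across, 14 mm high) on the cup in the press.
- cup: Clear specimen cup, loose in the white nest of the press under the plunger; 59 mm across, 66 mm high without lid. Origin at the centre of its foot.
- nest (a point): Centre of the floor of the round white nest (59 mm bore, 12 mm deep) in which the cup stands, 16 mm above the table.
- cup_a: Bystander: closed specimen cup, red lid, 66 mm across, 70 mm high, on the table at the left of the press. Origin under its centre.
- cup_b: Bystander: another closed cup, the same size, at the left of the press.
- cup_c: Bystander: another closed cup, the same size, at the right of the press.
- spare_lid: Bystander: loose red lid, 66 mm across, 14 mm high, lying on the table at the right of the press.
- tape: Bystander: red tape dispenser, 150 x 55 x 98 mm, at the right of the table. Origin under its centre.
- jar: Bystander: big clear jar with a white cap, 130 mm across, 200 mm high, at the right of the table. Origin under its centre.

How it is judged:
By the outcome, as a careful person would: the job done as asked, in the order asked, and still so for the second after the job is handed in, with the robot touching nothing.
It also fails if it takes over 32 s, if anything falls off the work surface, if the arm or the gripper's body presses on something with over 40 N, if the wrist force passes 120 N, or if a joint passes its speed limit or range.

## Robot

A 6-joint arm with a two-finger parallel gripper is mounted at the origin on the work surface. World frame = base frame: x ahead of the robot, y to its left, z up, the work surface at z = 0. Lengths are in mm, angles in rad, forces in N, time in s.
With the tool pointing down it reaches from about 350 to 775 mm from the base axis. Payload 7.3 kg.
Tool frame: the origin (TCP) lies at the very end of the fingers, on their centre line; the grasp point (between the pads) lies 19 mm behind it; z points along the fingers, y is the line along which they close (so a half turn about z gives the same grasp; the last joint's range is limited). The gripper opens to 92 mm and grips with 3 to 60 N. Pads are 19 mm wide; open, the fingers measure 130 mm over their backs; the gripper's body (75 mm by 190 mm) begins 47 mm behind the grasp point.
Start: joints at [-1.308, 0.342, 1.524, -0, 1.275, -0.146], TCP at [208.716, -481.75, 226.741] pointing down, gripper open.
Joint ranges: [-2.53, 2.53], [-0.77, 2.02], [0.04, 2.7], [-1, 4.14], [0.28, 2.66], [-3.11, 3.11]. Speed limits (rad/s): [2.57, 2.57, 3.14, 3.14, 3.14, 3.14].

## Interface

Orientations are given as [roll, pitch, yaw] about the fixed x, y, z axes, in that order (R = Rz(yaw) Ry(pitch) Rx(roll)).
In Python, from plant import bot gives the robot as it stands.
- The arm moves only by the tool jog_arm, never from a script. Its argument "targets" is a list of rows, each an object with "xyz": the shift along the tool's x, y, z as a fraction of full scale, a list of three; "spin": the turn about the tool's z as a fraction of full scale. In form: [{"xyz": [x, y, z], "spin": spin}, ...]. A call has exactly 10 rows; each row shifts and turns the commanded pose from where the row before left it, along the tool's axes as they then stand; what a row does not reach is not made up. Full scale, the value 1, is 80 mm for a shift and 0.1 rad for a turn. A row lasts 1/8 s, in which the tool goes at most 62.5 mm and 10.7 degrees, less where a joint would pass 70% of its speed; a pose out of reach is approached as far as the arm can. A call with a number of a shift or a turn outside -1 to 1 is refused whole. A call with a gripper value outside its range is refused whole. "gripper" is the opening in per cent of the stroke, from 0 (shut) to 100 (fully open), set as the call begins (left out, the last holds). The fingers move at their own pace and stop on an object; the grip force is fixed at half the most. Time passes only in rows, so rows that do not move let the fingers close, or fill a call up. It gives the time, the measured TCP pose, the force, the opening and the grip force at its end, in the units of the state.
- bot.get_obs(): the state, without advancing time (a new reading comes with each control period).
- bot.capture(name): name is "scene" or "top" or "wrist"; returns the picture (480x640x3 uint8, blue, green, red); there is no depth.
- bot.get_calibration(name): a dict with "vfov" (degrees; the focal length in pixels is half the picture's height over the tangent of half this angle, whatever the lens; pixels are square), "cx", "cy" (the principal point, pixels), "eye" and "rotation" of the camera in the world. Camera axes: x right, y down, z forward; pixel columns grow to the right and rows downward; lengths in mm; the calibration is good to about 2 mm. The wrist camera is an equidistant fisheye: a pixel r from the principal point sees the ray r / f radians off the axis. A picture is of the moment at which its call begins: read the wrist's pose just before it. get_calibration takes no time and is no camera call; for the wrist camera it gives the pose at the moment of the call.
- bot.close_job(): hands the job in; it is judged then, once.
The state is a dict: "time": time; "joint_positions": joint angles; "dq": joint speeds; "tau": joint torques, N m; "tool_pos": TCP position; "tcp_rot": TCP orientation; "contact_force": force on the tool from outside, world axes, zero at the start; "moment": the same for the moment, N m; "grip_width": finger opening in mm; "finger_force": force on a finger pad.
Only numpy, scipy, OpenCV 4.12 (cv2) and the standard library are available. Lean on these libraries where they do the work, as an engineer would, in place of code of your own. Each camera call takes 0.05 s, during which the arm holds its last target. There are 200 camera calls.

## Working session

There is one attempt and no reset: what is moved stays moved. The work goes in short steps, Python scripts to look and compute and a tool call to move; the robot and the scene stay as the last step left them, time stands still between calls to the robot, and variables do not carry over. Pictures are saved under pics/ and viewed, at most 10 in all, crops included, and the job is handed in when it is done.

Besides the shell and the picture viewer there is one more tool, called after ">>>" as name([rows], argument=value, ...), one row to a line, values as JSON. jog_arm: Moves the arm, as the interface text tells. Shift numbers are shares of 80 mm and turn numbers shares of 0.1 rad, none past 1 either way. Its arguments: {"type":"object","properties":{"targets":{"type":"array","items":{"type":"object","properties":{"xyz":{"type":"array","items":{"type":"number"}},"spin":{"type":"number"}}}},"gripper":{"type":"number"}},"required":["targets"]}

```bash
mkdir -p pics; python3 - <<'E'
from plant import bot
import cv2
o=bot.get_obs();print(o['time'],o['tool_pos'],o['tcp_rot'],o['contact_force'],o['grip_width'])
for n in("scene","top"):
    c=bot.get_calibration(n);print(n,c)
    cv2.imwrite(f"pics/{n}0.png",bot.capture(n))
E
```

```text
0.0 [ 208.61663829 -481.33653696  226.04719888] [-3.14007202e+00 -2.40082003e-04  4.08804913e-01] [-1.02782283  0.19127956 -0.5867185 ] 92.17145892415455
scene {'vfov': 44.635359415047134, 'cx': 328.39329967164133, 'cy': 235.9695089411789, 'eye': array([1532.09629714,   26.26124122, 1111.42638612]), 'rotation': array([-2.36541116e+00,  1.02821892e-03,  1.71239497e+00])}
top {'vfov': 54.41079784093048, 'cx': 323.3339239575187, 'cy': 240.36825500844353, 'eye': array([ 394.48099724, -103.72939967, 1289.23062313]), 'rotation': array([-2.98879426e+00, -2.29515690e-03, -1.59898316e+00])}
```

View pics/top0.png

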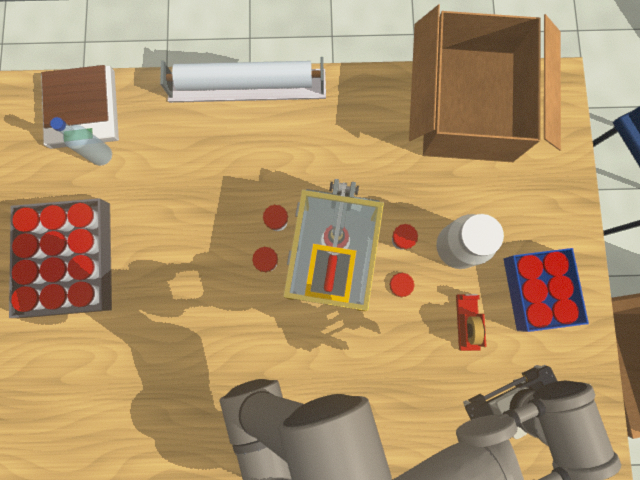

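View pics/scene0.png

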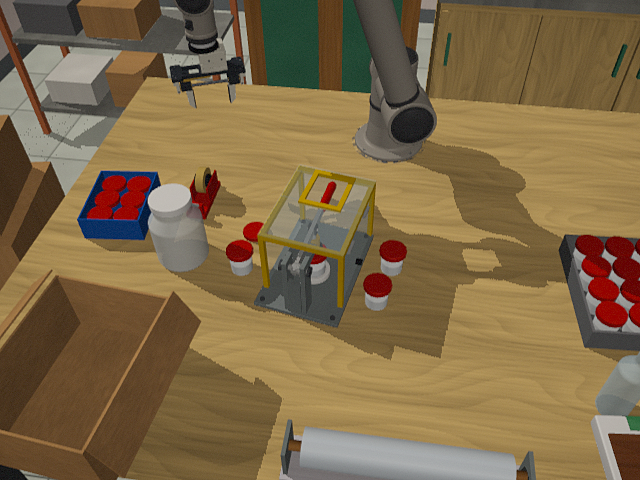

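The top view shows the guard's window trim at about (331,273) with the red grip inside it at about (330,273). The scene view shows the window at about (327,190). The press is turned slightly. Next I measure the trim in both views.

```bash
cat > h.py <<'E'
import cv2,numpy as np
from scipy.spatial.transform import Rotation as R
def ray(c,uv,fish=False):
    f=240/np.tan(np.radians(c['vfov']/2)); x=(np.atleast_2d(uv)-[c['cx'],c['cy']])/f
    if fish:
        t=np.linalg.norm(x,axis=1,keepdims=True); d=np.c_[x/np.maximum(t,1e-9)*np.sin(t),np.cos(t)]
    else: d=np.c_[x,np.ones(len(x))]
    return R.from_euler('xyz',c['rotation']).apply(d)
def plane(c,uv,z,fish=False):
    d=ray(c,uv,fish); return c['eye']+d*((z-c['eye'][2])/d[:,2])[:,None]
E
python3 - <<'E'
from h import *
from plant import bot
for n,(x0,x1,y0,y1) in dict(top=(280,390,180,315),scene=(290,365,160,220)).items():
    im=cv2.imread(f"pics/{n}0.png"); c=bot.get_calibration(n)
    hsv=cv2.cvtColor(im,cv2.COLOR_BGR2HSV)
    roi=np.zeros(im.shape[:2],np.uint8); roi[y0:y1,x0:x1]=255
    for nm,lo,hi,z in(("trim",(20,215,150),(32,255,255),198),("grip",(0,180,90),(6,255,255),176)):
        m=cv2.inRange(hsv,lo,hi)&roi
        cs=sorted(cv2.findContours(m,cv2.RETR_EXTERNAL,cv2.CHAIN_APPROX_NONE)[0],key=cv2.contourArea)[-2:]
        for k in cs:
            P=plane(c,k[:,0].astype(float),z)[:,:2].astype(np.float32)
            print(n,nm,len(k),k[:,0].mean(0),cv2.minAreaRect(P))
    big=cv2.resize(im[y0:y1,x0:x1],None,fx=4,fy=4,interpolation=cv2.INTER_CUBIC)
    cv2.imwrite(f"pics/{n}c.png",big)
E
```

```text
top trim 181 [330.17679558 272.71270718] ((485.94207763671875, -124.78732299804688), (100.42404174804688, 121.98464965820312), 79.20587158203125)
top grip 43 [281.97674419 216.62790698] ((627.36865234375, -14.75522232055664), (14.589994430541992, 47.11164855957031), 89.1942138671875)
top grip 78 [330.57692308 272.6025641 ] ((486.7821044921875, -125.8876953125), (17.530920028686523, 83.6240463256836), 79.45001983642578)
scene trim 210 [323.3        192.56666667] ((490.2215881347656, -126.81599426269531), (103.5556411743164, 124.68305206298828), 79.38994598388672)
scene grip 51 [328.09803922 192.94117647] ((475.3519287109375, -125.15741729736328), (19.994699478149414, 77.78887176513672), 81.46147155761719)
```

View pics/topc.png

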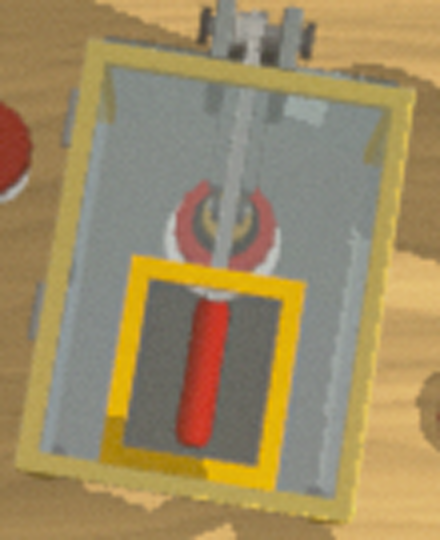

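The crop shows the trim around the grip, with the window centre about (488,-126) and yaw about -0.187 rad. The plan is to close the fingers, lift, and turn so the closing line lies along the window's long side.

>>> jog_arm([
  {"xyz": [0, 0, -0.4], "spin": -0.97},
  {"xyz": [0, 0, -0.4], "spin": -0.97},
  {"xyz": [0, 0, -0.4], "spin": -0.97},
  {"xyz": [0, 0, 0], "spin": -0.97},
  {"xyz": [0, 0, 0], "spin": -0.97},
  {"xyz": [0, 0, 0], "spin": -0.97},
  {"xyz": [0, 0, 0], "spin": -0.97},
  {"xyz": [0, 0, 0], "spin": -0.97},
  {"xyz": [0, 0, 0], "spin": -0.97},
  {"xyz": [0, 0, 0], "spin": -0.97},
], gripper=0)

```text
time: 1.35
tool_pos: [208.7, -481.5, 322.3]
tcp_rot: [-3.141, -0.001, 1.382]
contact_force: [0.2, -0.3, -0.2]
grip_width: 1.0
finger_force: 0.0
```

>>> jog_arm([
  {"xyz": [0.5, 0.26, 0], "spin": 0},
  {"xyz": [0.5, 0.26, 0], "spin": 0},
  {"xyz": [0.5, 0.26, 0], "spin": 0},
  {"xyz": [0.5, 0.26, 0], "spin": 0},
  {"xyz": [0.5, 0.26, 0], "spin": 0},
  {"xyz": [0.5, 0.26, 0], "spin": 0},
  {"xyz": [0.5, 0.26, 0], "spin": 0},
  {"xyz": [0.5, 0.26, 0], "spin": 0},
  {"xyz": [0.5, 0.26, 0], "spin": 0},
  {"xyz": [0.5, 0.26, 0], "spin": 0},
])

```text
time: 2.6
tool_pos: [489.8, -127.4, 322.4]
tcp_rot: [-3.141, 0.0, 1.379]
contact_force: [-0.0, 0.7, 0.6]
grip_width: 0.6
finger_force: 0.0
```

```bash
python3 - <<'E'
from h import *
from plant import bot
c=bot.get_calibration("wrist"); im=bot.capture("wrist"); o=bot.get_obs()
print(o['tool_pos'],c['eye'])
cv2.imwrite("pics/w1.png",im); np.save("w1.npy",c)
hsv=cv2.cvtColor(im,cv2.COLOR_BGR2HSV)
for nm,lo,hi,z in(("trim",(20,215,150),(32,255,255),198),("grip",(0,180,90),(6,255,255),176)):
    m=cv2.inRange(hsv,lo,hi)
    for k in sorted(cv2.findContours(m,cv2.RETR_EXTERNAL,cv2.CHAIN_APPROX_NONE)[0],key=cv2.contourArea)[-3:]:
        P=plane(c,k[:,0].astype(float),z,True)[:,:2].astype(np.float32)
        print(nm,len(k),cv2.boundingRect(k),cv2.minAreaRect(P))
E
```

```text
[ 492.23761109 -123.56160451  322.13700694] [502.66142076 -62.11103431 479.24164327]
trim 712 (232, 164, 161, 110) ((488.68341064453125, -117.10528564453125), (86.96831512451172, 123.43561553955078), 79.0428237915039)
grip 163 (405, 34, 54, 54) ((612.0433349609375, -5.226884841918945), (47.4991569519043, 46.980194091796875), 13.445610046386719)
grip 247 (262, 212, 106, 27) ((488.396728515625, -125.883544921875), (20.837871551513672, 88.39035034179688), 80.45248413085938)
grip 168 (302, 23, 58, 54) ((529.4551391601562, 15.529006958007812), (46.50131607055664, 46.30052185058594), 79.38929748535156)
```

View pics/w1.png

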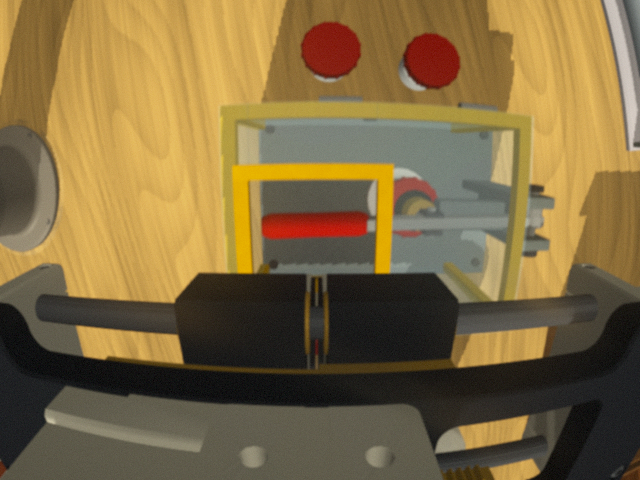

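The close view shows the red grip at rows 212-239, cols 262-368, inside the trim. Its centre works out to (488.4,-125.9), straight under the TCP, so I go down.

>>> jog_arm([
  {"xyz": [0, -0.02, 0.2], "spin": 0},
  {"xyz": [0, 0, 0.3], "spin": 0},
  {"xyz": [0, 0, 0.3], "spin": 0},
  {"xyz": [0, 0, 0.2], "spin": 0},
  {"xyz": [0, 0, 0.15], "spin": 0},
  {"xyz": [0, 0, 0.15], "spin": 0},
  {"xyz": [0, 0, 0.1], "spin": 0},
  {"xyz": [0, 0, 0.1], "spin": 0},
  {"xyz": [0, 0, 0], "spin": 0},
  {"xyz": [0, 0, 0], "spin": 0},
])

```text
time: 3.9
tool_pos: [487.9, -128.6, 203.0]
tcp_rot: [3.141, 0.0, 1.379]
contact_force: [0.6, 0.2, 0.3]
grip_width: 0.6
finger_force: 0.0
```

```bash
python3 - <<'E'
from h import *
from plant import bot
a,b=bot.capture("top"),bot.capture("scene"); o=bot.get_obs(); print(o['tool_pos'],o['contact_force'])
A=cv2.resize(a[180:330,270:400],None,fx=3,fy=3); B=cv2.resize(b[120:270,270:400],None,fx=3,fy=3)
cv2.imwrite("pics/d1.png",np.hstack([A,B]))
E
```

```text
[ 487.86715759 -128.56534899  203.10704009] [-0.13508022 -0.08562948  0.60457284]
```

View pics/d1.png

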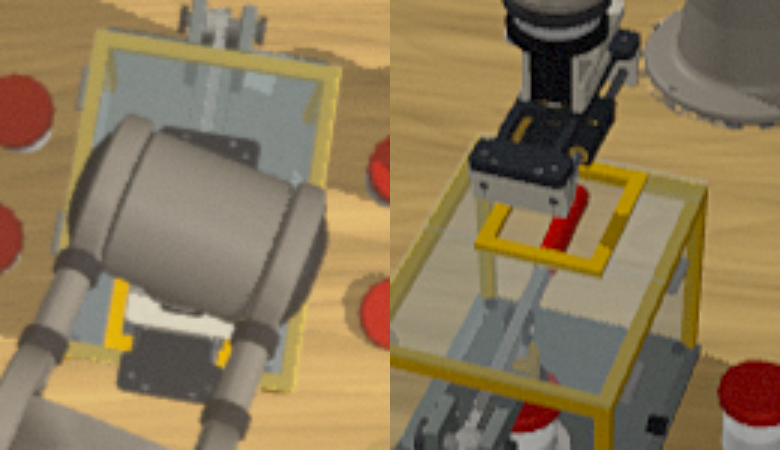

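The pictures show the gripper lined up over the grip at the window, with the trim clear. I centre it by 2.5 mm and press down.

>>> jog_arm([
  {"xyz": [0.03, 0, 0], "spin": 0},
  {"xyz": [0, 0, 0.06], "spin": 0},
  {"xyz": [0, 0, 0.06], "spin": 0},
  {"xyz": [0, 0, 0.06], "spin": 0},
  {"xyz": [0, 0, 0.06], "spin": 0},
  {"xyz": [0, 0, 0.06], "spin": 0},
  {"xyz": [0, 0, 0.06], "spin": 0},
  {"xyz": [0, 0, 0.06], "spin": 0},
  {"xyz": [0, 0, 0.06], "spin": 0},
  {"xyz": [0, 0, 0], "spin": 0},
])

```text
time: 5.25
tool_pos: [487.7, -126.1, 164.2]
tcp_rot: [-3.141, 0.0, 1.379]
contact_force: [-2.9, 0.3, 5.4]
grip_width: 0.5
finger_force: 2.6
```

>>> jog_arm([
  {"xyz": [0, 0, 0.02], "spin": 0},
  {"xyz": [0, 0, 0.02], "spin": 0},
  {"xyz": [0, 0, 0.01], "spin": 0},
  {"xyz": [0, 0, 0], "spin": 0},
  {"xyz": [0, 0, 0], "spin": 0},
  {"xyz": [0, 0, 0], "spin": 0},
  {"xyz": [0, 0, 0], "spin": 0},
  {"xyz": [0, 0, 0], "spin": 0},
  {"xyz": [0, 0, 0], "spin": 0},
  {"xyz": [0, 0, 0], "spin": 0},
])

```text
time: 6.5
tool_pos: [487.6, -126.0, 160.8]
tcp_rot: [-3.141, 0.0, 1.379]
contact_force: [-5.6, 0.9, 10.4]
grip_width: 0.3
finger_force: 5.2
```

>>> jog_arm([
  {"xyz": [0, 0, 0.02], "spin": 0},
  {"xyz": [0, 0, 0.01], "spin": 0},
  {"xyz": [0, 0, 0], "spin": 0},
  {"xyz": [0, 0, 0], "spin": 0},
  {"xyz": [0, 0, 0], "spin": 0},
  {"xyz": [0, 0, 0], "spin": 0},
  {"xyz": [0, 0, 0], "spin": 0},
  {"xyz": [0, 0, 0], "spin": 0},
  {"xyz": [0, 0, 0], "spin": 0},
  {"xyz": [0, 0, 0], "spin": 0},
])

```text
time: 7.75
tool_pos: [487.6, -126.1, 160.0]
tcp_rot: [3.141, 0.001, 1.379]
contact_force: [-9.7, 2.2, 23.4]
grip_width: 0.5
finger_force: 11.7
```

The force rose to 23 N with hardly any further travel, so the lever is on its stop. I hold it there.

>>> jog_arm([
  {"xyz": [0, 0, 0]},
  {"xyz": [0, 0, 0]},
  {"xyz": [0, 0, 0]},
  {"xyz": [0, 0, 0]},
  {"xyz": [0, 0, 0]},
  {"xyz": [0, 0, 0]},
  {"xyz": [0, 0, 0]},
  {"xyz": [0, 0, 0]},
  {"xyz": [0, 0, 0]},
  {"xyz": [0, 0, 0]},
])

```text
invalid input
```

>>> jog_arm([
  {"xyz": [0, 0, -0.06], "spin": 0},
  {"xyz": [0, 0, -0.06], "spin": 0},
  {"xyz": [0, 0, -0.06], "spin": 0},
  {"xyz": [0, 0, -0.06], "spin": 0},
  {"xyz": [0, 0, -0.08], "spin": 0},
  {"xyz": [0, 0, -0.1], "spin": 0},
  {"xyz": [0, 0, -0.2], "spin": 0},
  {"xyz": [0, 0, -0.3], "spin": 0},
  {"xyz": [0, 0, -0.4], "spin": 0},
  {"xyz": [0, 0, -0.4], "spin": 0},
])

```text
time: 9.0
tool_pos: [487.3, -125.9, 296.0]
tcp_rot: [-3.139, -0.0, 1.379]
contact_force: [-0.6, -1.1, 0.0]
grip_width: 0.9
finger_force: 0.0
```

>>> jog_arm([
  {"xyz": [0, 0, -0.2], "spin": 0},
  {"xyz": [-0.3, 0, 0], "spin": 0},
  {"xyz": [-0.4, 0, 0], "spin": 0},
  {"xyz": [-0.4, 0, 0], "spin": 0},
  {"xyz": [-0.4, 0, 0], "spin": 0},
  {"xyz": [-0.4, 0, 0], "spin": 0},
  {"xyz": [-0.4, 0, 0], "spin": 0},
  {"xyz": [-0.3, 0, 0], "spin": 0},
  {"xyz": [0, 0, 0], "spin": 0},
  {"xyz": [0, 0, 0], "spin": 0},
])

```text
time: 10.25
tool_pos: [448.5, -329.6, 311.4]
tcp_rot: [-3.141, -0.001, 1.379]
contact_force: [-0.3, 0.9, 0.9]
grip_width: 0.7
finger_force: 0.0
```

```bash
python3 - <<'E'
from h import *
from plant import bot
a,b=bot.capture("top"),bot.capture("scene"); o=bot.get_obs(); print(o['time'],o['tool_pos'],o['contact_force'])
s0=cv2.imread("pics/scene0.png")
f=lambda i:cv2.resize(i[155:330,250:410],None,fx=2.4,fy=2.4,interpolation=cv2.INTER_CUBIC)
cv2.imwrite("pics/e1.png",np.hstack([f(s0),f(b)]))
E
```

```text
10.35 [ 448.68869884 -329.31001342  311.67111441] [0.05554601 0.08066593 0.11997298]
```

View pics/e1.png

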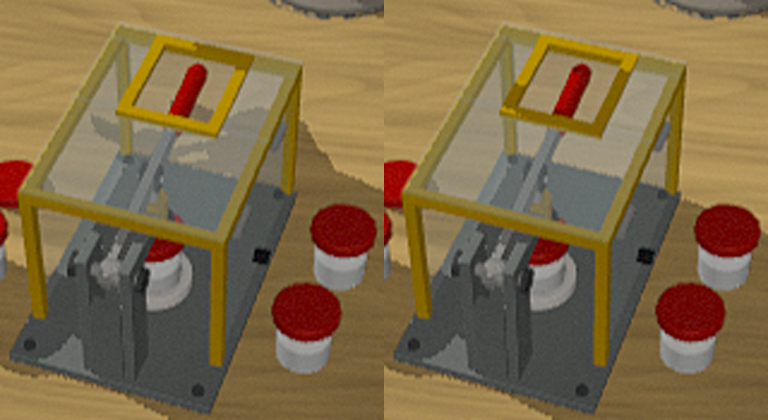

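The hold call was refused because its rows had no "spin", and the two lift calls ran after it. The clear hold on the stop was therefore only about 1.0-1.1 s, which is marginal. The lever is back up and nothing else has moved, so I repeat the press along the same path with a longer hold.

>>> jog_arm([
  {"xyz": [0.3, 0, 0], "spin": 0},
  {"xyz": [0.4, 0, 0], "spin": 0},
  {"xyz": [0.4, 0, 0], "spin": 0},
  {"xyz": [0.4, 0, 0], "spin": 0},
  {"xyz": [0.4, 0, 0], "spin": 0},
  {"xyz": [0.4, 0, 0], "spin": 0},
  {"xyz": [0.3, 0, 0], "spin": 0},
  {"xyz": [0, 0, 0], "spin": 0},
  {"xyz": [0, 0, 0.1], "spin": 0},
  {"xyz": [0, 0, 0.25], "spin": 0},
])

```text
time: 11.6
tool_pos: [488.2, -126.7, 283.5]
tcp_rot: [3.14, 0.001, 1.378]
contact_force: [-0.6, 0.1, 0.1]
grip_width: 0.7
finger_force: 0.0
```

>>> jog_arm([
  {"xyz": [0, 0, 0.25], "spin": 0},
  {"xyz": [0, 0, 0.25], "spin": 0},
  {"xyz": [0, 0, 0.2], "spin": 0},
  {"xyz": [0, 0, 0.15], "spin": 0},
  {"xyz": [0, 0, 0.1], "spin": 0},
  {"xyz": [0, 0, 0.1], "spin": 0},
  {"xyz": [0, 0, 0.06], "spin": 0},
  {"xyz": [0, 0, 0.06], "spin": 0},
  {"xyz": [0, 0, 0.06], "spin": 0},
  {"xyz": [0, 0, 0], "spin": 0},
])

```text
time: 12.85
tool_pos: [488.1, -126.1, 185.2]
tcp_rot: [3.142, 0.0, 1.379]
contact_force: [-1.8, 0.6, 4.2]
grip_width: 0.4
finger_force: 1.9
```

>>> jog_arm([
  {"xyz": [0, 0, 0.06], "spin": 0},
  {"xyz": [0, 0, 0.06], "spin": 0},
  {"xyz": [0, 0, 0.06], "spin": 0},
  {"xyz": [0, 0, 0.06], "spin": 0},
  {"xyz": [0, 0, 0.04], "spin": 0},
  {"xyz": [0, 0, 0.03], "spin": 0},
  {"xyz": [0, 0, 0.02], "spin": 0},
  {"xyz": [0, 0, 0.01], "spin": 0},
  {"xyz": [0, 0, 0], "spin": 0},
  {"xyz": [0, 0, 0], "spin": 0},
])

```text
time: 14.1
tool_pos: [487.6, -126.1, 160.0]
tcp_rot: [3.141, 0.001, 1.379]
contact_force: [-9.5, 2.9, 23.9]
grip_width: 0.1
finger_force: 11.9
```

>>> jog_arm([
  {"xyz": [0, 0, 0], "spin": 0},
  {"xyz": [0, 0, 0], "spin": 0},
  {"xyz": [0, 0, 0], "spin": 0},
  {"xyz": [0, 0, 0], "spin": 0},
  {"xyz": [0, 0, 0], "spin": 0},
  {"xyz": [0, 0, 0], "spin": 0},
  {"xyz": [0, 0, 0], "spin": 0},
  {"xyz": [0, 0, 0], "spin": 0},
  {"xyz": [0, 0, 0], "spin": 0},
  {"xyz": [0, 0, 0], "spin": 0},
])

```text
time: 15.35
tool_pos: [487.6, -126.0, 160.0]
tcp_rot: [3.141, 0.001, 1.379]
contact_force: [-10.7, 3.4, 24.2]
grip_width: 0.2
finger_force: 11.9
```

It was held for over 1.25 s at 24 N with the lever on its stop. I hold half a second more, then draw out.

>>> jog_arm([
  {"xyz": [0, 0, 0], "spin": 0},
  {"xyz": [0, 0, 0], "spin": 0},
  {"xyz": [0, 0, 0], "spin": 0},
  {"xyz": [0, 0, 0], "spin": 0},
  {"xyz": [0, 0, -0.06], "spin": 0},
  {"xyz": [0, 0, -0.06], "spin": 0},
  {"xyz": [0, 0, -0.06], "spin": 0},
  {"xyz": [0, 0, -0.06], "spin": 0},
  {"xyz": [0, 0, -0.08], "spin": 0},
  {"xyz": [0, 0, -0.1], "spin": 0},
])

```text
time: 16.6
tool_pos: [488.0, -126.1, 191.7]
tcp_rot: [-3.141, -0.0, 1.379]
contact_force: [-0.1, -0.2, 0.5]
grip_width: 0.5
finger_force: 0.0
```

>>> jog_arm([
  {"xyz": [0, 0, -0.2], "spin": 0},
  {"xyz": [0, 0, -0.3], "spin": 0},
  {"xyz": [0, 0, -0.4], "spin": 0},
  {"xyz": [0, 0, -0.4], "spin": 0},
  {"xyz": [0, 0, -0.2], "spin": 0},
  {"xyz": [-0.3, 0, 0], "spin": 0},
  {"xyz": [-0.4, 0, 0], "spin": 0},
  {"xyz": [-0.4, 0, 0], "spin": 0},
  {"xyz": [-0.4, 0, 0], "spin": 0},
  {"xyz": [-0.4, 0, 0], "spin": 0},
])

```text
time: 17.85
tool_pos: [458.3, -275.9, 311.1]
tcp_rot: [-3.14, -0.001, 1.379]
contact_force: [0.3, 0.5, 0.5]
grip_width: 0.5
finger_force: 0.0
```

>>> jog_arm([
  {"xyz": [-0.4, 0, 0], "spin": 0},
  {"xyz": [-0.2, 0, 0], "spin": 0},
  {"xyz": [0, 0, 0], "spin": 0},
  {"xyz": [0, 0, 0], "spin": 0},
  {"xyz": [0, 0, 0], "spin": 0},
  {"xyz": [0, 0, 0], "spin": 0},
  {"xyz": [0, 0, 0], "spin": 0},
  {"xyz": [0, 0, 0], "spin": 0},
  {"xyz": [0, 0, 0], "spin": 0},
  {"xyz": [0, 0, 0], "spin": 0},
])

```text
time: 19.1
tool_pos: [449.9, -322.5, 311.5]
tcp_rot: [3.142, 0.0, 1.379]
contact_force: [-0.4, 1.0, 0.8]
grip_width: 0.5
finger_force: 0.0
```

```bash
python3 - <<'E'
from h import *
from plant import bot
b=bot.capture("scene"); o=bot.get_obs(); print(o['time'],o['tool_pos'],o['contact_force'])
s0=cv2.imread("pics/scene0.png")
f=lambda i:cv2.resize(i[155:330,220:410],None,fx=2.1,fy=2.1,interpolation=cv2.INTER_CUBIC)
cv2.imwrite("pics/e2.png",np.hstack([f(s0),f(b)]))
E
```

```text
19.15 [ 449.94068184 -322.46402488  311.51757308] [ 0.8267098  -0.09645712 -0.17014601]
```

View pics/e2.png

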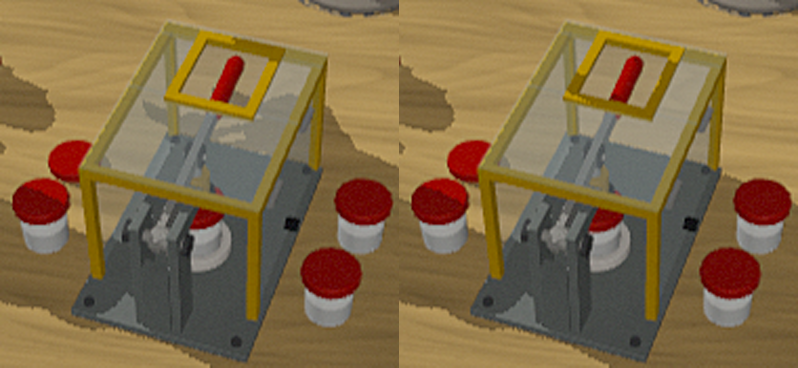

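The before and after pictures show the lever back up, the lid lower on the cup at about (203,215) left and (602,222) right, and everything else unmoved.

```bash
python3 -c "
from plant import bot
print(bot.close_job())"
```

```text
the job is handed in; nothing more can be done
None
```

The job is handed in: I pressed the lever to its stop twice, the first hold being a marginal 1.0–1.1 s after a refused hold call and the second well over a second at about 24 N; the lid looks lower on the cup, the lever is back up, the hand is clear of the guard, and nothing else in view around the press moved.

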